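# Load the spacer into the open cell press and hold the tile down

### The arm

A 6-joint arm with a two-finger parallel gripper is mounted at the origin on the work surface. World frame = base frame: x ahead of the robot, y to its left, z up, the work surface at z = 0. Lengths are in m, angles in rad, forces in N, time in s.
With the tool pointing down it reaches from about 0.4 to 0.825 m from the base axis. Payload 7 kg.
Tool frame: the origin (TCP) lies at the very end of the fingers, on their centre line; the grasp point (between the pads) lies 19 mm behind it (arm.pinch_z is the z of the grasp point in the tool frame, in m); z points along the fingers, y is the direction in which the jaws open and shut (so a half turn about z gives the same grasp; the last joint's range is limited). The gripper opens to 88 mm and grips with 3 to 60 N. Pads are 19 mm wide; open, the fingers measure 130 mm over their backs; the gripper's body (78 mm by 193 mm) begins 47 mm behind the grasp point.
Start: joints at [1.593, 0.359, 0.012, 0, -1.224, -0.288], TCP at [0.177, 0.651, 0.227] pointing down, gripper open.
Joint ranges: [-3.07, 3.07], [-1.43, 2.12], [-1.02, 1.25], [-3.03, 1.67], [-3.05, -0], [-3.03, 3.03]. Speed limits (rad/s): [2.39, 2.39, 3.01, 3.14, 3.14, 3.14].

### API

Orientations are given as [roll, pitch, yaw] about the fixed x, y, z axes, in that order (R = Rz(yaw) Ry(pitch) Rx(roll)).
In Python, from station import arm gives the robot as it stands.
- The arm moves only by the tool drive_tool, never from a script. Its argument "targets" is a list of rows, each a list of 6 numbers: the shift along the world's x, y, z in units of 0.04 m (1.0 is 0.04 m), then the turn, a rotation vector about the world's x, y, z in units of 6 degrees (1.0 is 6 degrees). In form: [[x, y, z, wx, wy, wz], ...]. A call has 1 to 5 rows; each row shifts and turns the commanded pose from where the row before left it; what a row does not reach is not made up. A row lasts 1/8 s, in which the tool goes at most 62.5 mm and 10.7 degrees, less where a joint would pass 70% of its speed; a pose out of reach is approached as far as the arm can. A call with a number of a shift or a turn outside -1 to 1 is refused whole. A call with a gripper value outside its range is refused whole. "claw" is the opening, from 0 (shut) to 1 (fully open), set as the call begins (left out, the last holds). The fingers move at their own pace and stop on an object; "newtons" is the grip in N (left out, the last holds). Time passes only in rows, so rows that do not move let the fingers close. It gives the time, the measured TCP pose, the force and the opening at its end, in the units of the state.
- arm.get_state(): the state, without advancing time (a new reading comes with each control period).
- arm.grab_frame(name): name is "scene" or "top" or "wrist"; returns (picture, depth): 400x640x3 uint8, red, green, blue; 400x640 float32, m along the optical axis (not along the pixel's ray), 0 where there is no reading.
- arm.get_calibration(name): a dict with "mtx" (3x3 intrinsics, pixels), "dist_coeffs" ([k1, k2, p1, p2, k3] as OpenCV has them; the pictures are not rectified), "origin" and "rotation" of the camera in the world. Camera axes: x right, y up, looking along -z (the intrinsics and any distortion apply to the point x, -y, -z); pixel columns grow to the right and rows downward; lengths in m; the calibration is good to about 2 mm. A picture is of the moment at which its call begins: read the wrist's pose just before it. get_calibration takes no time and is no camera call; for the wrist camera it gives the pose at the moment of the call.
- arm.job_done(): hands the job in, once; it reports no verdict.
Trained networks look in the newest picture that a camera, given by its name, has taken for a name from the list of things; names that differ only in an ending like _2 or _b are one class to them, and where a whole thing is asked for, a point or a joint stands for the part that bears it (a point fixed in the world has none). Each returns a list of dicts, best first, with "score" (0 to 1); they miss things now and then, are a little off and sometimes report something else, mostly with a low value. They report only what shows in the picture. A call takes as long as a camera call. They do not tell look-alikes from the thing itself.
- arm.search_frame(target, camera): "point" ([x, y, z] in m, in the coordinates of the camera as it stood for that picture, good to about 4 mm: the middle of the surface that is visible of it).
- arm.cut_out(target, camera): "pixels" (400x640 bool, what is visible of it).
- arm.landmark_of(target, camera): "point" ([x, y, z] in m, in the coordinates of the camera as it stood for that picture, good to about 4 mm: a listed point, or the origin of a listed thing).
The state is a dict: "t": time; "q": joint angles; "qd": joint speeds; "joint_efforts": joint torques, N m; "eef_pos": TCP position; "ee_rot": TCP orientation; "force": force on the tool from outside, world axes, zero at the start; "moment": the same for the moment, N m; "width": finger opening in m.
Only numpy, scipy, OpenCV 4.12 (cv2) and the standard library are available. Lean on these libraries where they do the work, as an engineer would, in place of code of your own. Each camera call takes 0.05 s, during which the arm holds its last target. There are 200 camera calls.

### The job

Two small spring-loaded cell presses stand on the bench, each with a white tile floating over its base plate. Take the white spacer by its upright tab, slide it under the tile of the press whose gap is tall enough to take it, plate first from the open side towards the robot, until it is fully home against the back stop, and let go of it. Then push down on the steel pad of that tile until the tile sits flush on the spacer, and finish while holding it firmly pressed there, without slamming it; leave the other press and the glassware alone.

Things in the scene. Friction and masses are not known exactly. Their poses are not given: they have to be found in the camera images.
- press_a: Fixed cell press with the tall gap. Origin: centre of the underside of its aluminium base plate, 90 (x) x 110 (y) x 12 mm high. A white ceramic tile 70 (x) x 100 (y) x 10 mm floats above it; the gap between them is 22 mm at rest. Two 8 mm posts at y = +40 and -40 mm, x = 0, 60 mm tall over the bench, pass through the tile. Open side: -x; the spacer enters along +x between the posts.
- press_a_home (a point): Point on the top face of press_a's base plate, 12 mm above the bench, over the press's origin: the middle of the spacer plate's underside belongs here when fully home (1 mm play). The back stop is a ridge 6 mm high whose face is 31 mm farther along the press's +x. Same axes as the press.
- press_a_pad (a point): Centre of the top face of the steel push pad (disc 38 mm across, 8 mm high) on the middle of press_a's tile; 52 mm above the bench at rest, 45 mm when the tile is flush on the spacer. Moves with the tile.
- press_a_tile (a joint): How far press_a's tile is pushed down, m: 0 at rest (springs hold it up), 0.007 when flush on the spacer, at most 0.014 with nothing under it. It takes about 6 N to bring it down 7 mm; beyond that the push goes into the spacer. The tile cracks above 60 N.
- press_b: The other cell press, same build and same sizes, but its tile stands lower: the gap is only 9 mm, too small for the spacer (pad top 39 mm above the bench). Origin: centre of the underside of its base plate. Must be left alone.
- press_b_tile (a joint): How far press_b's tile is pushed down, m: 0 at rest.
- spacer_grip (a point): Centre of the grip tab of the loose white plastic spacer (0.14 kg), 32 mm above the spacer's underside. The tab is an upright block 30 (x) x 16 (y) mm, standing from 15 to 47 mm above the underside: grip it across its 16 mm, along y. Axes are the spacer's: +x points from the tab towards the plate, z up.
- spacer_plate (a point): Centre of the spacer's plate, 60 (x) x 50 (y) x 15 mm thick, 70 mm ahead (+x) of the tab's centre, 7.5 mm above the spacer's underside. A neck 16 mm wide joins it to the tab. The underside is flat from end to end.
- reagent: Bystander: amber glass bottle, 60 mm across, 125 mm high, origin under its centre.
- beaker: Bystander: glass beaker, 68 mm across, 80 mm high, origin under its centre.
- sample_jar: Bystander: glass jar, 52 mm across, 60 mm high, origin under its centre.
Mind the look-alikes: they are no part of the job. What is shaped like the press_a but yellow is not meant.

How it is judged:
By the outcome, as a careful person would: the job done as asked, in the order asked, and still so for the second after the job is handed in, while the arm keeps its last pose, push and grip.
It also fails if it takes over 51 s, if anything falls off the work surface, if the arm or the gripper's body presses on something with over 40 N, if the wrist force passes 120 N, or if a joint passes its speed limit or range.

## Working session

There is one attempt and no reset: what is moved stays moved. The work goes in short steps, Python scripts to look and compute and a tool call to move; the robot and the scene stay as the last step left them, time stands still between calls to the robot, and variables do not carry over. Pictures are saved under pics/ and viewed, about 8 in all and at most 12, crops included, and the job is handed in when it is done.

Besides the shell and the picture viewer there is one more tool, called after "Request:" in YAML: its name, and indented under it one key for each argument. drive_tool: Moves the arm, as the interface text tells. Shifts and turns lie within -1 to 1; 1 stands for 0.04 m of shift or 6 degrees of turn. Its arguments: {"type":"object","properties":{"targets":{"type":"array"},"claw":{"type":"number"},"newtons":{"type":"number"}},"required":["targets"]}

```bash
mkdir -p pics; cat > h.py <<'E'
import numpy as np, cv2
from station import arm
def snap(cam):
    c=arm.get_calibration(cam); im,d=arm.grab_frame(cam); return im,d,c
def world(c,p): return np.array(c["origin"])+np.array(c["rotation"])@np.array(p)
def cloud(d,c):
    "world xyz for each pixel"
    v,u=np.mgrid[0:400,0:640]
    n=cv2.undistortPoints(np.stack([u,v],-1).reshape(-1,1,2).astype(np.float64),np.array(c["mtx"]),np.array(c["dist_coeffs"])).reshape(400,640,2)
    P=np.stack([n[...,0]*d,-n[...,1]*d,-d],-1)
    return P@np.array(c["rotation"]).T+np.array(c["origin"])
def save(n,im): cv2.imwrite(f"pics/{n}.png",cv2.cvtColor(im,cv2.COLOR_RGB2BGR))
E
python3 - <<'E'
from h import *
o=[]
for cam in("scene","top"):
    im,d,c=snap(cam); o.append(im); np.savez(f"{cam}.npz",im=im,d=d,X=cloud(d,c))
    for n in("press_a","press_a_home","press_a_pad","spacer_grip","spacer_plate","reagent","beaker","sample_jar"):
        for r in arm.landmark_of(n,cam): print(cam,n,round(r["score"],2),world(c,r["point"]).round(3))
save("a",cv2.resize(np.vstack(o),(800,1000))[:500]);save("b",cv2.resize(o[1],(800,500)))
print(arm.get_state())
E
```

```text
Traceback (most recent call last):
  File "h.py", line 11, in cloud
    return P@np.array(c["rotation"]).T+np.array(c["origin"])
           ~~~~~~~~~~~~~~~~~~~~~~~~~~~^~~~~~~~~~~~~~~~~~~~~~
ValueError: operands could not be broadcast together with shapes (400,640) (3,)
```

```bash
sed -i 's/^def snap/from scipy.spatial.transform import Rotation as Ro\ndef snap/; s/c=arm.get_calibration(cam); im/c=dict(arm.get_calibration(cam)); c["rotation"]=Ro.from_euler("xyz",c["rotation"]).as_matrix(); im/' h.py
python3 - <<'E'
from h import *
o=[]
for cam in("scene","top"):
    print(arm.get_calibration(cam))
    im,d,c=snap(cam); o.append(im); np.savez(f"{cam}.npz",im=im,d=d,X=cloud(d,c))
    for n in("press_a","press_a_home","press_a_pad","spacer_grip","spacer_plate","reagent","beaker","sample_jar"):
        for r in arm.landmark_of(n,cam): print(cam,n,round(r["score"],2),world(c,r["point"]).round(3))
save("a",cv2.resize(o[0],(800,500)));save("b",cv2.resize(o[1],(800,500)))
print(arm.get_state())
E
```

```text
{'mtx': array([[452.37667308,   0.        , 318.54392339],
       [  0.        , 452.37667308, 205.63085938],
       [  0.        ,   0.        ,   1.        ]]), 'dist_coeffs': array([0.0006318, 0.       , 0.       , 0.       , 0.       ]), 'origin': array([1.45980255, 0.35267603, 0.82748131]), 'rotation': array([ 0.88265375, -0.00946003,  1.96121482])}
scene press_a 0.95 [ 0.628  0.169 -0.   ]
scene press_a 0.79 [0.777 0.217 0.003]
scene press_a 0.71 [0.768 0.042 0.002]
scene press_a 0.58 [ 0.676 -0.121 -0.003]
scene press_a_home 0.88 [0.619 0.17  0.011]
scene press_a_home 0.84 [0.765 0.044 0.012]
scene press_a_home 0.69 [0.781 0.22  0.01 ]
scene press_a_pad 0.95 [0.626 0.171 0.05 ]
scene press_a_pad 0.87 [0.765 0.041 0.052]
scene press_a_pad 0.57 [0.778 0.219 0.052]
scene spacer_grip 0.82 [0.426 0.358 0.031]
scene spacer_plate 0.67 [0.487 0.318 0.009]
scene reagent 0.7 [ 0.485 -0.327 -0.002]
scene sample_jar 0.83 [ 0.624  0.331 -0.002]
scene sample_jar 0.45 [ 0.485 -0.326  0.001]
{'mtx': array([[471.0829001 ,   0.        , 320.88905023],
       [  0.        , 471.0829001 , 203.732
[... 853 characters left out ...]
9 -0.381 -0.001]
top sample_jar 0.94 [ 0.628  0.322 -0.002]
{'t': 0.95, 'q': array([ 1.59308414e+00,  3.58594470e-01,  1.18765927e-02, -1.38645282e-05,
       -1.22408453e+00, -2.88107214e-01]), 'qd': array([ 0.00036623, -0.00035124, -0.00062979, -0.00059946,  0.00078363,
       -0.00034305]), 'joint_efforts': array([-3.86042057e-04, -5.82384288e+01,  2.93302149e+01,  7.00228572e+00,
        1.24918114e-02, -2.71058883e-05]), 'eef_pos': array([0.17732516, 0.65125961, 0.22655212]), 'ee_rot': array([ 3.14158312e+00,  1.07746208e-05, -2.65824116e-01]), 'force': array([-0.13199848, -0.51640788, -0.45694261]), 'moment': array([-0.01749354, -0.00379564, -0.00257227]), 'width': 0.08768733391563607}
```

View pics/a.png

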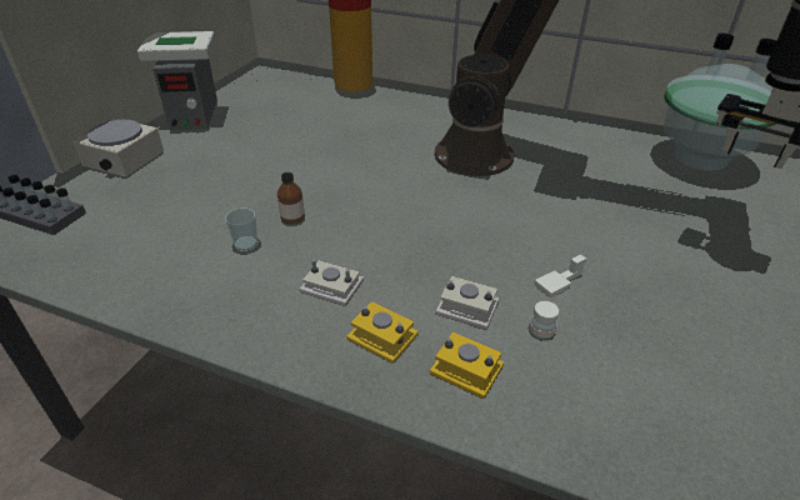

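View pics/b.png

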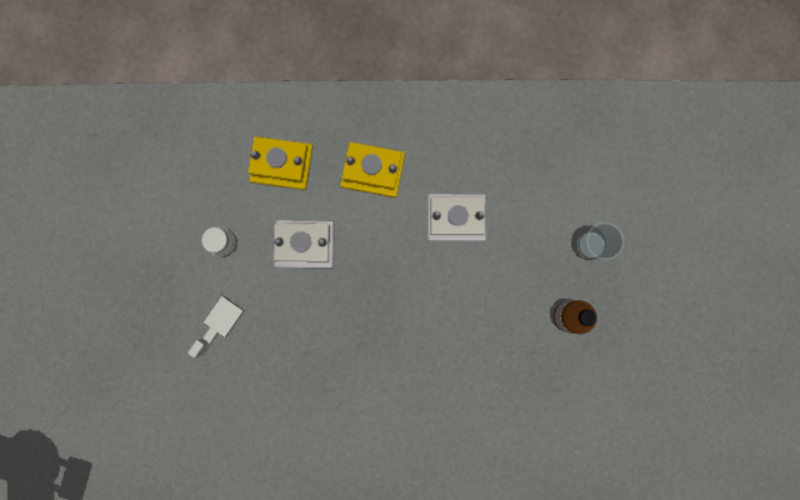

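The whites are at top px (300,242) and (457,216) and the yellow look-alikes at (280,160) and (372,166). Press A should be the white press with its pad near 52 mm, at (300,242). I'll check that with depth and a crop.

```bash
python3 - <<'E'
from h import *
f=np.load("top.npz");X=f["X"];im=f["im"]
g=np.load("scene.npz")
hsv=cv2.cvtColor(im,cv2.COLOR_RGB2HSV)
def rect(m,n):
    P=X[m][:,:2].astype(np.float32)*1000
    if len(P)<5: print(n,len(P));return
    print(n,len(P),cv2.minAreaRect(P),"z",np.median(X[m][:,2]).round(4))
def box(x0,x1,y0,y1,z0,z1): return (X[...,0]>x0)&(X[...,0]<x1)&(X[...,1]>y0)&(X[...,1]<y1)&(X[...,2]>z0)&(X[...,2]<z1)
print("bench z",np.median(X[box(.4,.6,-.2,.05,-.03,.03)][:,2]))
for nm,(cx,cy) in dict(A=(.622,.17),B=(.676,-.121)).items():
    b=lambda z0,z1,r=.075:box(cx-r,cx+r,cy-r,cy+r,z0,z1)
    print(nm,"hist",np.histogram(X[b(.005,.07)][:,2],bins=np.arange(.005,.07,.004)))
A=lambda z0,z1:box(.55,.70,.09,.25,z0,z1)
rect(A(.037,.049),"A tile"); rect(A(.006,.07),"A all"); rect(A(.049,.055),"A pad");rect(A(.056,.07),"A post")
S=lambda z0,z1:box(.39,.55,.27,.40,z0,z1)
rect(S(.009,.022),"plate+neck"); rect(S(.040,.06),"tab top"); rect(S(.007,.06),"all")
sc=g["im"][200:330,340:500];tp=im[170:300,140:300]
save("c",np.hstack([cv2.resize(sc,(400,325),interpolation=2),cv2.resize(tp,(400,325),interpolation=2)]))
E
```

```text
bench z -0.00017479450570490052
A hist (array([ 77, 264, 116,  13,   0,   0,   0,   9,  92, 653, 324, 157,  51,
        15,   7,   0]), array([0.005, 0.009, 0.013, 0.017, 0.021, 0.025, 0.029, 0.033, 0.037,
       0.041, 0.045, 0.049, 0.053, 0.057, 0.061, 0.065, 0.069]))
B hist (array([ 66, 292, 105,  16,   7, 211, 672, 198, 142,  34,   3,   2,   5,
        15,   3,   0]), array([0.005, 0.009, 0.013, 0.017, 0.021, 0.025, 0.029, 0.033, 0.037,
       0.041, 0.045, 0.049, 0.053, 0.057, 0.061, 0.065, 0.069]))
A tile 1069 ((625.3662719726562, 169.3981475830078), (98.84330749511719, 70.33133697509766), 89.50074005126953) z 0.0439
A all 1765 ((634.036865234375, 178.34767150878906), (147.21499633789062, 120.3831558227539), 87.84327697753906) z 0.0432
A pad 202 ((621.8748779296875, 168.36375427246094), (54.0512809753418, 93.0107192993164), 3.778621196746826) z 0.0516
A post 24 ((625.117919921875, 168.54953002929688), (84.17355346679688, 7.550207138061523), 89.01870727539062) z 0.0598
plate+neck 677 ((466.1816101074219, 335.4014892578125), (51.746829986572266, 116.35723114013672), 54.95161056518555) z 0.0149
tab top 105 ((431.082275390625, 359.38946533203125), (17.790815353393555, 31.011350631713867), 53.758155822753906) z 0.0463
all 824 ((466.1816101074219, 335.4014892578125), (51.746829986572266, 116.35723114013672), 54.95161056518555) z 0.0154
```

View pics/c.png

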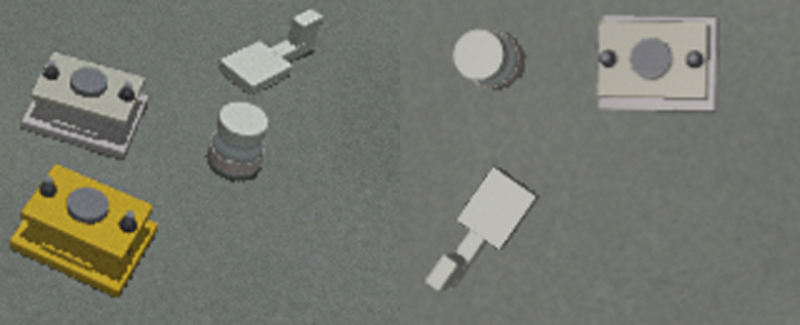

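A confirmed: the white press with pad top at 51.6 mm, at (0.624, 0.169), yaw ≈ 0. The spacer tab is at (0.431, 0.359), yaw about -35°. Moving over it now.

Request:
drive_tool:
  targets:
    - [0.8, -0.9, -0.35, 0, 0, -0.4]
    - [0.8, -0.9, -0.35, 0, 0, -0.4]
    - [0.8, -0.9, -0.35, 0, 0, -0.4]
    - [0.8, -0.9, -0.35, 0, 0, -0.4]
  claw: 1

```text
t: 1.45
eef_pos: [0.3061, 0.5061, 0.1704]
ee_rot: [-3.141, 0.0, -0.434]
force: [1.3, 1.1, 0.2]
width: 0.0875
```

Request:
drive_tool:
  targets:
    - [0.8, -0.9, -0.35, 0, 0, -0.4]
    - [0.8, -0.9, -0.35, 0, 0, -0.4]
    - [0.8, -0.9, -0.35, 0, 0, -0.4]
    - [0.75, -0.9, -0.35, 0, 0, -0.5]
    - [0, 0, 0, 0, 0, 0]

```text
t: 2.08
eef_pos: [0.4323, 0.3603, 0.1134]
ee_rot: [3.139, -0.0, -0.616]
force: [-0.5, 0.5, -0.2]
width: 0.0874
```

```bash
python3 - <<'E'
from h import *
im,d,c=snap("wrist");X=cloud(d,c);np.savez("w1.npz",im=im,d=d,X=X)
for n in("spacer_grip","spacer_plate"):
    for r in arm.landmark_of(n,"wrist"): print(n,round(r["score"],2),world(c,r["point"]).round(4))
s=arm.get_state();print(s["eef_pos"],s["ee_rot"],s["force"])
def rect(m,n):
    P=X[m][:,:2].astype(np.float32)*1000
    if len(P)<5: print(n,len(P));return
    print(n,len(P),cv2.minAreaRect(P),"med",np.median(X[m],axis=0).round(4))
def box(x0,x1,y0,y1,z0,z1): return (X[...,0]>x0)&(X[...,0]<x1)&(X[...,1]>y0)&(X[...,1]<y1)&(X[...,2]>z0)&(X[...,2]<z1)
rect(box(.40,.46,.33,.39,.04,.055),"tab");rect(box(.45,.55,.27,.37,.011,.02),"plate")
save("d",im)
E
```

```text
spacer_grip 0.69 [0.4297 0.3614 0.0351]
spacer_plate 0.58 [0.486  0.3199 0.0093]
[0.4315042  0.3637974  0.11496202] [-3.14074142e+00 -6.46100908e-05 -6.11171188e-01] [-0.56636035 -0.1874325  -0.61578996]
tab 923 ((430.7503662109375, 359.3176574707031), (16.02057647705078, 30.264257431030273), 55.54496765136719) med [0.4316 0.3586 0.0484]
plate 5473 ((479.8292236328125, 326.33905029296875), (49.561466217041016, 81.90370178222656), 55.476993560791016) med [0.4876 0.3216 0.0164]
```

View pics/d.png

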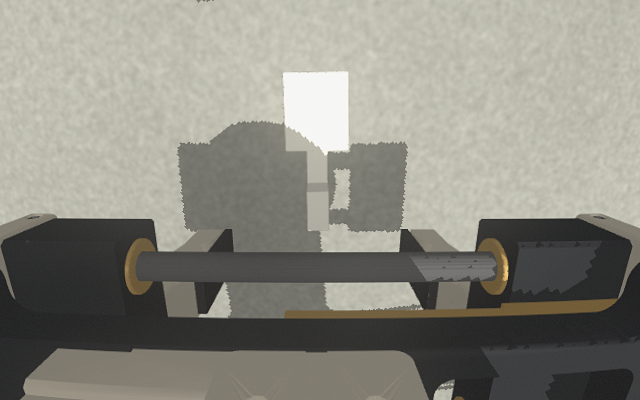

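The picture shows the spacer dead ahead of the open fingers (tab near px (317,195), plate near (316,110)), aligned. The tab measures (0.431, 0.359), so I'll correct y by -4.5 mm, descend and grip.

Request:
drive_tool:
  targets:
    - [0, -0.11, -0.6, 0, 0, 0.1]
    - [0, 0, -0.7, 0, 0, 0]
    - [0, 0, -0.7, 0, 0, 0]
    - [0, 0, -0.5, 0, 0, 0]
    - [0, 0, 0, 0, 0, 0]

```text
t: 2.85
eef_pos: [0.4303, 0.3592, 0.0136]
ee_rot: [3.139, -0.0, -0.599]
force: [0.0, -0.1, 0.2]
width: 0.0878
```

Request:
drive_tool:
  targets:
    - [0, 0, 0, 0, 0, 0]
    - [0, 0, 0, 0, 0, 0]
    - [0, 0, 0, 0, 0, 0]
    - [0, 0, 0, 0, 0, 0]
    - [0, 0, 0, 0, 0, 0]
  claw: 0
  newtons: 30

```text
t: 3.48
eef_pos: [0.4314, 0.3589, 0.0147]
ee_rot: [-3.141, -0.0, -0.601]
force: [-0.6, 0.2, 0.6]
width: 0.0428
```

Request:
drive_tool:
  targets:
    - [0, 0, 0.4, 0, 0, 0]
    - [0, 0, 0.8, 0, 0, 0]
    - [0, 0, 0, 0, 0, 0]
    - [0, 0, 0, 0, 0, 0]

```text
t: 3.98
eef_pos: [0.4313, 0.3589, 0.0632]
ee_rot: [-3.141, 0.0, -0.601]
force: [0.3, -0.0, -0.4]
width: 0.0033
```

The fingers are slow and I lifted before they had shut. I'll reopen and check the spacer before retrying.

Request:
drive_tool:
  targets:
    - [0, 0, 0.8, 0, 0, 0]
    - [0, 0, 0, 0, 0, 0]
    - [0, 0, 0, 0, 0, 0]
    - [0, 0, 0, 0, 0, 0]
    - [0, 0, 0, 0, 0, 0]
  claw: 0.6

```text
t: 4.6
eef_pos: [0.4311, 0.3585, 0.0938]
ee_rot: [3.14, -0.0, -0.601]
force: [0.7, -0.1, -0.5]
width: 0.048
```

```bash
cat >> h.py <<'E'
def rect(X,n,x0,x1,y0,y1,z0,z1):
    m=(X[...,0]>x0)&(X[...,0]<x1)&(X[...,1]>y0)&(X[...,1]<y1)&(X[...,2]>z0)&(X[...,2]<z1)
    P=X[m][:,:2].astype(np.float32)*1000
    print(n,len(P),cv2.minAreaRect(P) if len(P)>4 else "", np.median(X[m],axis=0).round(4))
E
python3 - <<'E'
from h import *
im,d,c=snap("wrist");X=cloud(d,c)
s=arm.get_state();print(s["eef_pos"],s["ee_rot"],s["width"])
rect(X,"tab",.40,.46,.33,.39,.04,.055);rect(X,"plate",.45,.55,.27,.37,.011,.02)
E
```

```text
[0.43113805 0.35857378 0.0939494 ] [ 3.14044024e+00 -4.61250941e-05 -6.00930703e-01] 0.050129439563267986
tab 1083 ((430.90460205078125, 359.2884826660156), (16.031818389892578, 30.164724349975586), 55.72693634033203) [0.4321 0.3585 0.0484]
plate 6348 ((479.5607604980469, 326.4637756347656), (49.92343521118164, 80.32122039794922), 55.6761360168457) [0.4874 0.3216 0.0163]
```

Undisturbed. Descending again, then giving the grip enough time.

Request:
drive_tool:
  targets:
    - [0, 0, -0.7, 0, 0, 0]
    - [0, 0, -0.7, 0, 0, 0]
    - [0, 0, -0.6, 0, 0, 0]
    - [0, 0, 0, 0, 0, 0]
    - [0, 0, 0, 0, 0, 0]

```text
t: 5.28
eef_pos: [0.4317, 0.3592, 0.0152]
ee_rot: [-3.141, -0.0, -0.601]
force: [0.9, -0.5, 0.3]
width: 0.0527
```

Request:
drive_tool:
  targets:
    - [0, 0, 0, 0, 0, 0]
    - [0, 0, 0, 0, 0, 0]
    - [0, 0, 0, 0, 0, 0]
    - [0, 0, 0, 0, 0, 0]
    - [0, 0, 0, 0, 0, 0]
  claw: 0
  newtons: 30

```text
t: 5.9
eef_pos: [0.4314, 0.359, 0.0147]
ee_rot: [-3.141, -0.0, -0.601]
force: [-0.9, -0.2, 1.7]
width: 0.0154
```

Request:
drive_tool:
  targets:
    - [0, 0, 0, 0, 0, 0]
    - [0, 0, 0, 0, 0, 0]
    - [0, 0, 0, 0, 0, 0]

```text
t: 6.28
eef_pos: [0.4314, 0.359, 0.0147]
ee_rot: [-3.141, -0.0, -0.601]
force: [-1.7, -0.5, 4.0]
width: 0.016
```

Request:
drive_tool:
  targets:
    - [0, 0, 0.4, 0, 0, 0]
    - [0, 0, 0.85, 0, 0, 0]
    - [0, -0.7, 0, 0, 0, 0.8]
    - [0, -0.8, 0, 0, 0, 0.9]
    - [0, -0.8, 0, 0, 0, 1]

```text
t: 6.9
eef_pos: [0.4312, 0.266, 0.0653]
ee_rot: [-3.141, -0.0, -0.315]
force: [0.5, -0.0, -2.3]
width: 0.0165
```

Request:
drive_tool:
  targets:
    - [0.1, -0.8, 0, 0, 0, 1]
    - [0.2, -0.8, 0, 0, 0, 1]
    - [0.15, -0.85, 0, 0, 0, 1]
    - [0, 0, 0, 0, 0, 0]
    - [0, 0, 0, 0, 0, 0]

```text
t: 7.52
eef_pos: [0.4496, 0.1691, 0.0651]
ee_rot: [-3.141, -0.001, -0.005]
force: [-0.5, 0.4, -1.9]
width: 0.0158
```

```bash
python3 - <<'E'
from h import *
s=arm.get_state();print(s["eef_pos"],s["ee_rot"],s["width"],s["force"])
im,d,c=snap("wrist");X=cloud(d,c);np.savez("w2.npz",im=im,d=d,X=X)
print(arm.get_state()["eef_pos"])
rect(X,"tile",.56,.70,.10,.24,.041,.0475);rect(X,"post",.6,.65,.1,.24,.0575,.07);rect(X,"pad",.60,.65,.145,.195,.050,.055)
rect(X,"spacer plate",.47,.565,.12,.22,.055,.075)
im2,d2,c2=snap("scene");X2=cloud(d2,c2)
rect(X2,"sc tile",.56,.70,.10,.24,.039,.0475)
save("e",np.vstack([im[:250],im2[130:380]]))
E
```

```text
[0.44961192 0.16907449 0.06511629] [-3.14103412e+00 -6.49153579e-04 -5.41518947e-03] 0.015835448804053114 [-0.52758976  0.35652439 -1.86763814]
[0.4495622  0.16942874 0.06501878]
tile 0  [nan nan nan]
post 0  [nan nan nan]
pad 0  [nan nan nan]
spacer plate 14519 ((509.47796630859375, 168.56053161621094), (78.94174194335938, 50.4409065246582), 0.26664304733276367) [0.5179 0.1687 0.0668]
sc tile 598 ((623.8250732421875, 171.27146911621094), (100.58357238769531, 74.10969543457031), 89.24588775634766) [0.6363 0.1751 0.044 ]
  return _methods._mean(a, axis=axis, dtype=dtype,
  ret = um.true_divide(
```

View pics/e.png

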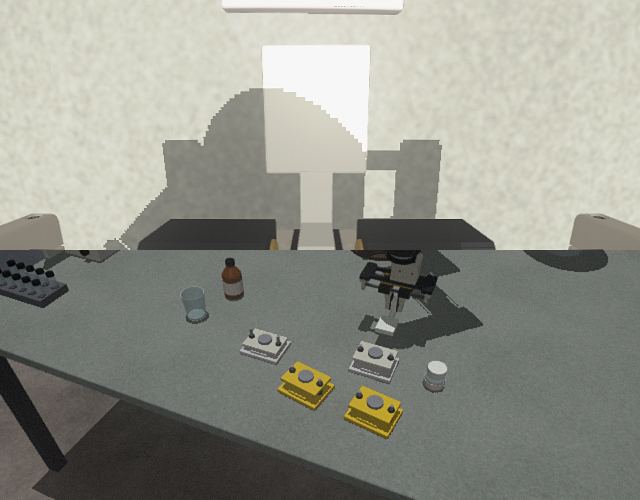

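The wrist half shows the spacer held straight (plate px (262-370, 45-172)) and the press base's front edge at rows 0–13. I'll measure that edge for the press's x, y and yaw.

```bash
python3 - <<'E'
from h import *
f=np.load("w2.npz");X=f["X"]
m=(X[...,2]>.008)&(X[...,2]<.02)&(X[...,0]>.55); P=X[m]; print(len(P),P.min(0),P.max(0),np.median(P[:,2]))
# front edge: per column the lowest-x base point
cols=np.where(m.sum(0)>2)[0]
E=np.array([X[:,u][m[:,u]][np.argmin(X[:,u][m[:,u]][:,0])] for u in cols[4:-4]])
k=np.polyfit(E[:,1],E[:,0],1); r=E[:,0]-np.polyval(k,E[:,1]); k=np.polyfit(E[abs(r)<.0015,1],E[abs(r)<.0015,0],1)
print("edge x at y=.169",np.polyval(k,.169),"yaw deg",-np.degrees(np.arctan(k[0])), "ymid",(E[:,1].min()+E[:,1].max())/2)
E
```

```text
2021 [0.57842953 0.11566395 0.00800252] [0.5851189 0.2259426 0.0154459] 0.012793758120310084
edge x at y=.169 0.5793757811558388 yaw deg -0.9192400528229706 ymid 0.17062717022657384
```

Request:
drive_tool:
  targets:
    - [0, 0.03, -0.3, 0, 0, -0.12]
    - [0, 0, -0.4, 0, 0, 0]
    - [0, 0, -0.17, 0, 0, 0]
    - [0, 0, 0, 0, 0, 0]

```text
t: 8.12
eef_pos: [0.4489, 0.17, 0.029]
ee_rot: [3.14, 0.001, -0.016]
force: [-0.5, -0.3, -1.5]
width: 0.0155
```

Request:
drive_tool:
  targets:
    - [0.3, 0, 0, 0, 0, 0]
    - [0.3, 0, 0, 0, 0, 0]
    - [0.3, 0, 0, 0, 0, 0]
    - [0.3, 0, 0, 0, 0, 0]
    - [0, 0, 0, 0, 0, 0]

```text
t: 8.75
eef_pos: [0.4983, 0.17, 0.0296]
ee_rot: [-3.142, -0.0, -0.018]
force: [-1.5, -0.5, -2.0]
width: 0.016
```

Request:
drive_tool:
  targets:
    - [0.3, 0, 0, 0, 0, 0]
    - [0.3, 0, 0, 0, 0, 0]
    - [0.3, 0, 0, 0, 0, 0]
    - [0.3, 0, 0, 0, 0, 0]
    - [0, 0, 0, 0, 0, 0]

```text
t: 9.38
eef_pos: [0.5463, 0.1701, 0.0295]
ee_rot: [-3.142, -0.0, -0.017]
force: [-0.9, 0.2, -1.7]
width: 0.0159
```

Request:
drive_tool:
  targets:
    - [0, 0, -0.04, 0, 0, 0]
    - [0, 0, -0.04, 0, 0, 0]
    - [0, 0, 0, 0, 0, 0]

```text
t: 9.75
eef_pos: [0.545, 0.1701, 0.0267]
ee_rot: [-3.142, -0.0, -0.016]
force: [-2.1, -0.7, 1.2]
width: 0.016
```

Resting on the base. Now sliding to the stop.

Request:
drive_tool:
  targets:
    - [0.07, 0, 0, 0, 0, 0]
    - [0.07, 0, 0, 0, 0, 0]
    - [0.04, 0, 0, 0, 0, 0]
    - [0, 0, 0, 0, 0, 0]

```text
t: 10.25
eef_pos: [0.5528, 0.1701, 0.0267]
ee_rot: [-3.141, -0.0, -0.017]
force: [-2.1, 0.0, 3.8]
width: 0.0159
```

Request:
drive_tool:
  targets:
    - [0.04, 0, 0, 0, 0, 0]
    - [0.03, 0, 0, 0, 0, 0]
    - [0, 0, 0, 0, 0, 0]

```text
t: 10.62
eef_pos: [0.5553, 0.17, 0.0267]
ee_rot: [3.142, 0.0, -0.017]
force: [-2.9, -0.6, 4.9]
width: 0.016
```

Request:
drive_tool:
  targets:
    - [0.03, 0, 0, 0, 0, 0]
    - [0, 0, 0, 0, 0, 0]
    - [0, 0, 0, 0, 0, 0]

```text
t: 11.0
eef_pos: [0.5565, 0.17, 0.0267]
ee_rot: [3.142, 0.0, -0.017]
force: [-2.6, -0.3, 5.1]
width: 0.016
```

Request:
drive_tool:
  targets:
    - [0.03, 0, 0, 0, 0, 0]
    - [0, 0, 0, 0, 0, 0]
    - [0, 0, 0, 0, 0, 0]

```text
t: 11.38
eef_pos: [0.5567, 0.17, 0.0267]
ee_rot: [3.141, 0.001, -0.017]
force: [-7.7, 1.4, 9.3]
width: 0.0157
```

Contact: x stopped at 0.5567 with -8 N, against an expected 0.5545–0.5555. Releasing.

Request:
drive_tool:
  targets:
    - [0, 0, 0, 0, 0, 0]
    - [0, 0, 0, 0, 0, 0]
    - [0, 0, 0, 0, 0, 0]
    - [0, 0, 0, 0, 0, 0]
    - [0, 0, 0, 0, 0, 0]
  claw: 0.6

```text
t: 12.0
eef_pos: [0.5578, 0.17, 0.0265]
ee_rot: [3.142, 0.0, -0.017]
force: [0.4, -0.3, 0.4]
width: 0.0517
```

Request:
drive_tool:
  targets:
    - [0, 0, 0.5, 0, 0, 0]
    - [0, 0, 0.9, 0, 0, 0]
    - [0, 0, 0.9, 0, 0, 0]
    - [-0.8, 0, 0.5, 0, 0, 0]
    - [-0.5, 0, 0, 0, 0, 0]

```text
t: 12.62
eef_pos: [0.5057, 0.1705, 0.1404]
ee_rot: [-3.14, -0.003, -0.017]
force: [0.8, -0.2, 0.4]
width: 0.0523
```

Request:
drive_tool:
  targets:
    - [0, 0, 0, 0, 0, 0]
    - [0, 0, 0, 0, 0, 0]
  claw: 0

```text
t: 12.88
eef_pos: [0.5062, 0.1703, 0.1387]
ee_rot: [-3.141, -0.0, -0.016]
force: [0.2, -0.3, -0.6]
width: 0.0383
```

```bash
python3 - <<'E'
from h import *
s=arm.get_state();print(s["eef_pos"],s["ee_rot"],s["width"],s["force"])
im,d,c=snap("wrist");X=cloud(d,c);np.savez("w3.npz",im=im,d=d,X=X)
rect(X,"tile",.56,.70,.10,.24,.041,.0485);rect(X,"post",.6,.65,.1,.24,.0575,.07);rect(X,"pad",.595,.65,.145,.195,.0500,.056)
rect(X,"tab",.53,.58,.15,.19,.055,.065); rect(X,"spacer neck/plate",.572,.6,.14,.2,.023,.032); rect(X,"base",.57,.70,.1,.24,.008,.016)
for n in("press_a","press_a_pad","spacer_grip"):
    for r in arm.landmark_of(n,"wrist"): print(n,round(r["score"],2),world(c,r["point"]).round(4))
save("f",im)
E
```

```text
[0.50620367 0.17025026 0.13866648] [-3.14148347e+00 -4.56828199e-04 -1.61821191e-02] 0.03828648850334995 [ 0.22960824 -0.3027668  -0.59390586]
tile 9501 ((622.036865234375, 170.11175537109375), (100.71954345703125, 64.55746459960938), 89.0097885131836) [0.6178 0.17   0.0453]
post 257 ((624.4569702148438, 170.26513671875), (87.38766479492188, 8.217308044433594), 89.26351928710938) [0.6245 0.2059 0.0613]
pad 2354 ((624.5445556640625, 170.2308807373047), (37.17832565307617, 37.167449951171875), 47.514705657958984) [0.6245 0.1702 0.0533]
tab 895 ((556.08349609375, 169.70143127441406), (15.562644958496094, 29.635822296142578), 89.22063446044922) [0.556  0.1699 0.0603]
spacer neck/plate 435 ((580.7379760742188, 169.7545166015625), (14.648978233337402, 17.29061508178711), 89.07369995117188) [0.5808 0.1698 0.0284]
base 1529 ((585.3930053710938, 170.4112548828125), (109.81383514404297, 11.79233169555664), 89.08238220214844) [0.585  0.1783 0.0133]
press_a 0.76 [0.6205 0.1651 0.0042]
press_a 0.67 [ 0.6738 -0.1223 -0.0024]
press_a_pad 0.61 [0.6191 0.1683 0.051 ]
spacer_grip 0.67 [0.5562 0.1697 0.0442]
```

View pics/f.png

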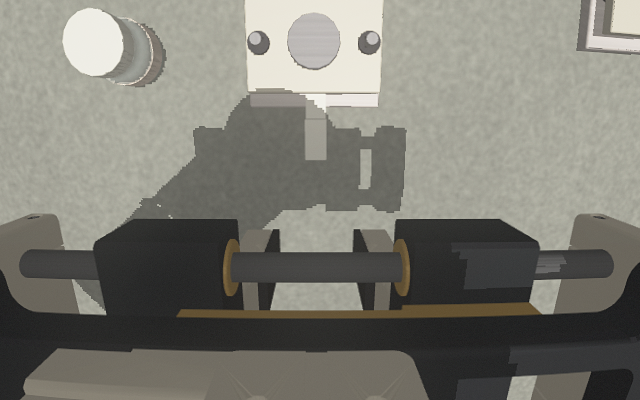

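The picture shows the spacer under the tile: the tab at px (316,140) is in line, and the tab-to-pad distance is 68.4 mm against a nominal 70 -1 play, so it is home. Pad at (0.6245, 0.1702). Moving over it with the fingers shut.

Request:
drive_tool:
  targets:
    - [0.5, 0, 0, 0, 0, 0]
    - [0.9, 0, 0, 0, 0, 0]
    - [0.9, 0, 0, 0, 0, 0]
    - [0.65, 0, 0, 0, 0, 0]
    - [0, 0, 0, 0, 0, 0]

```text
t: 13.7
eef_pos: [0.6251, 0.1696, 0.1371]
ee_rot: [3.141, 0.001, -0.018]
force: [-0.7, 0.9, -0.0]
width: 0.0004
```

Request:
drive_tool:
  targets:
    - [0, 0, -0.6, 0, 0, 0]
    - [0, 0, -0.8, 0, 0, 0]
    - [0, 0, -0.5, 0, 0, 0]
    - [0, 0, 0, 0, 0, 0]
    - [0, 0, 0, 0, 0, 0]

```text
t: 14.32
eef_pos: [0.624, 0.1703, 0.0634]
ee_rot: [-3.141, -0.001, -0.016]
force: [0.0, 0.5, 0.2]
width: 0.0005
```

Descend gently: 2 mm per row.

Request:
drive_tool:
  targets:
    - [0, 0, -0.1, 0, 0, 0]
    - [0, 0, -0.1, 0, 0, 0]
    - [0, 0, -0.05, 0, 0, 0]
    - [0, 0, -0.05, 0, 0, 0]
    - [0, 0, 0, 0, 0, 0]

```text
t: 14.95
eef_pos: [0.6237, 0.17, 0.0506]
ee_rot: [3.141, 0.0, -0.016]
force: [-1.8, -0.3, 2.5]
width: 0.0006
```

Request:
drive_tool:
  targets:
    - [0, 0, -0.04, 0, 0, 0]
    - [0, 0, -0.04, 0, 0, 0]
    - [0, 0, -0.03, 0, 0, 0]
    - [0, 0, 0, 0, 0, 0]

```text
t: 15.45
eef_pos: [0.6237, 0.1701, 0.0463]
ee_rot: [3.142, -0.0, -0.016]
force: [-3.3, -0.2, 6.2]
width: 0.0003
```

Request:
drive_tool:
  targets:
    - [0, 0, -0.025, 0, 0, 0]
    - [0, 0, -0.02, 0, 0, 0]
    - [0, 0, 0, 0, 0, 0]
    - [0, 0, 0, 0, 0, 0]

```text
t: 15.95
eef_pos: [0.6237, 0.1701, 0.0453]
ee_rot: [3.142, -0.0, -0.016]
force: [-4.9, -0.8, 10.7]
width: 0.0007
```

Request:
drive_tool:
  targets:
    - [0, 0, -0.02, 0, 0, 0]
    - [0, 0, 0, 0, 0, 0]
    - [0, 0, 0, 0, 0, 0]

```text
t: 16.32
eef_pos: [0.6238, 0.17, 0.0453]
ee_rot: [3.142, -0.001, -0.016]
force: [-7.2, -0.3, 15.9]
width: 0.0005
```

Request:
drive_tool:
  targets:
    - [-0.02, 0, -0.02, 0, 0, 0]
    - [0, 0, -0.02, 0, 0, 0]
    - [0, 0, 0, 0, 0, 0]
    - [0, 0, 0, 0, 0, 0]

```text
t: 16.82
eef_pos: [0.6238, 0.1701, 0.0452]
ee_rot: [-3.141, -0.003, -0.015]
force: [-9.0, -2.1, 25.2]
width: 0.0001
```

Request:
drive_tool:
  targets:
    - [0, 0, 0, 0, 0, 0]
    - [0, 0, 0, 0, 0, 0]
    - [0, 0, 0, 0, 0, 0]
    - [0, 0, 0, 0, 0, 0]

```text
t: 17.32
eef_pos: [0.6238, 0.1701, 0.0452]
ee_rot: [-3.141, -0.003, -0.015]
force: [-9.0, -2.9, 25.6]
width: 0.0003
```

```bash
python3 - <<'E'
from h import *
im,d,c=snap("scene");X=cloud(d,c)
rect(X,"tile",.56,.70,.10,.24,.030,.043)
w,dw,cw=snap("wrist");rect(cloud(dw,cw),"tab",.53,.58,.15,.19,.052,.067)
save("g",cv2.resize(im[200:330,290:470],(720,520),interpolation=2))
s=arm.get_state();print(s["t"],s["eef_pos"],s["force"])
E
```

```text
tile 574 ((624.7760009765625, 171.43807983398438), (100.19140625, 74.04130554199219), 88.96605682373047) [0.64   0.1799 0.037 ]
tab 0  [nan nan nan]
17.425 [0.62374471 0.17005511 0.04517825] [-8.42791601 -2.09606901 24.21887736]
  return _methods._mean(a, axis=axis, dtype=dtype,
  ret = um.true_divide(
```

View pics/g.png

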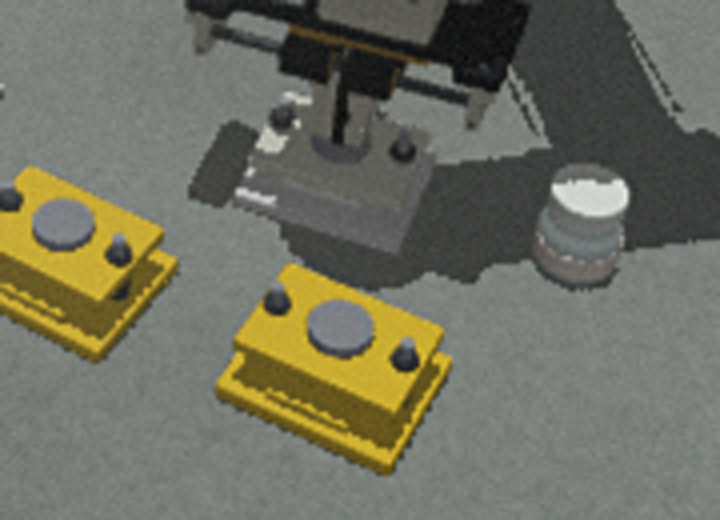

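The picture shows the fingertips on the pad at px (342,140), the tile down (top 44 → 37 mm, 7 mm of travel) and everything else untouched. The push is steady at about 25 N, so I'm handing in.

```bash
python3 -c "
from station import arm
print(arm.job_done())"
```

```text
the job is handed in; nothing more can be done
None
```

I slid the spacer under the tile of the white press with the tall gap, let go of it, and pressed the tile down onto it. I handed the job in at about 17.4 s with the arm still pressing.

**Grasp:** The first try missed because I lifted before the slow fingers had closed. The spacer had not moved, and the second grasp held.

**Insertion:** The spacer slid in until it stopped against the back stop at about -8 N in x. From the wrist camera, the tab-to-pad distance was 68.4 mm, where the home position allows 69–70 mm. That is 0.6 mm past the limit, which is within measurement error.

**Press:** The pad went down to 45.2 mm (45 mm is flush). The tile top went from 44 to 37 mm, which is the full 7 mm. The push held steady at about 25 N, with about 9 N of sideways force in x.

**Unconfirmed:** The last wrist-camera check of the tab found no points, so I did not re-check the spacer's position during the press. In the last picture the yellow presses and the jar looked untouched. Press_b, the bottle and the beaker were outside that crop, but the arm never went near them.

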